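# Reset the interlock with the button pair

## Task

Reset the machine interlock at the grey two-button station: push its sliding hood all the way back so that the buttons lie open, then press the two large round buttons fully down together, one fingertip on each, and keep both down for two seconds before letting them come up again. Leave the small pin between the two buttons unpressed, leave the hood open, and do not move or pick up the things standing around; nothing is to be gripped.

Things in the scene. Friction and masses are not known exactly. Their poses are not given: they have to be found in the camera images.
- station: grey control box, 192 long (x) x 150 wide (y) x 50 mm high, fixed to the table; origin at its underside, about mid-length; x points level from the near (button) end to the far end, away from the robot within 0.35 rad, y left, z up. Side rails rise to 74 mm above the table, 130 mm clear between them. Large buttons at own x = -40, y = +33 and -33 mm, small pin at x = -40, y = 0
- hood (a joint): how far the sliding hood has been pushed back along the station's x axis, m: 0 closed (over the buttons; it may start up to 0.015 open), 0.080 fully back against its stop. It runs stiffly (about 2 N of friction) and stays where it is left
- hood_face (a point): centre of the flat upright near face of the sliding hood: plain solid aluminium block, ribs on top, 90 long x 124 wide x 24 mm high; underside 66 mm, top 90 mm above the table. Push this face towards the station's +x. At joint 0 it is at the station's x = -81 mm, fully back at -1 mm
- left_button (a joint): travel of the left (station +y) large button, m: 0 up, 0.008 fully down; springy, 0.8 N to start and 4 N when fully down, comes up by itself
- right_button (a joint): travel of the right (station -y) large button, same as the left one
- left_button_top (a point): centre of the flat top of the left large button: black round mushroom cap, 30 mm across, top 62 mm above the table when up, 54 mm when fully down; the two large buttons are 66 mm apart centre to centre
- right_button_top (a point): centre of the flat top of the right large button, same shape and height as the left one
- small_pin (a joint): travel of the small pin button between the large ones, m: 0 up, 0.004 down; must not be pressed
- small_pin_top (a point): centre of the top of the small pin, a black round pin 12 mm across midway between the large buttons, top 57 mm above the table, 5 mm lower than the large buttons
- capacitor: bystander: upright blue round capacitor, 25 x 25 x 46 mm, left of the station; origin under its centre
- step_gauge: bystander: white stepped gauge block, 26 x 68 x 24 mm, left of the station; origin under its centre
- clamp_knob: bystander: black lobed clamp knob with a pale stud, 36 x 35 x 38 mm, right of the station; origin under its centre
- spare_die: bystander: pale toothed metal block, 28 x 60 x 18 mm, right of the station; origin under its centre
- parts_bin: bystander: small open black bin of parts, 99 x 68 x 44 mm, nearer the robot on the left; origin under its centre

How it is judged (in metres and radians):
On the way, in this order (a step that is already met when the one before it is completed fails the run):
1. the hood is pushed fully back (at least 72 of its 80 mm) (value of joint hood above 0.072 m), for 0.2 s.
2. both large buttons are kept down together (at least 6 of 8 mm) for 1.8 s (value of joint each of left_button, right_button above 0.006 m), for 1.8 s.
At the end, for the whole second after the job is handed in: after the hood was pushed back and both buttons were held down together, both large buttons are up again (within 1.5 mm), the small pin is up, and the hood is still open (at least 68 of 80 mm) (value of joint each of left_button, right_button below 0.0015 m and value of joint small_pin below 0.001 m and value of joint hood above 0.068 m); the robot touches nothing.
It fails at once if one large button is pressed down (over 6 mm) while the other is still up (under 2 mm) ((value of joint left_button above 0.006 m and value of joint right_button below 0.002 m) or (value of joint right_button above 0.006 m and value of joint left_button below 0.002 m)).
It fails at once if the small pin is pressed (over 2 mm) (value of joint small_pin above 0.002 m).
It fails at once if a bystander is moved or lifted (over 20 mm) (distance of any of capacitor, step_gauge, clamp_knob, spare_die, parts_bin from where it was at the start of the episode above 0.02 m).
It also fails if it takes over 48 s, if anything falls off the work surface, if the arm or the gripper's body presses on something with over 40 N, if the wrist force passes 120 N, or if a joint passes its speed limit or range.

## Robot

A 6-joint arm with a two-finger parallel gripper is mounted at the origin on the work surface; the furniture and walls round the work are solid. World frame = base frame: x ahead of the robot, y to its left, z up, the work surface at z = 0. Lengths are in mm, angles in degrees, forces in N, time in s.
With the tool pointing down it reaches from about 350 to 850 mm from the base axis. Payload 8.1 kg.
Tool frame: the origin (TCP) lies midway between the tips of the shut fingers; the grasp point (between the pads) lies 19 mm behind it; z points along the fingers, y is the line along which they close (so a half turn about z gives the same grasp; the last joint's range is limited). The gripper opens to 85 mm and grips with 20 to 120 N. Pads are 22 mm wide; open, the fingers measure 114 mm over their backs; the gripper's body (76 mm by 85 mm) begins 54 mm behind the grasp point. The pads swing forward as they close: fully open they stand 13 mm farther back than shut.
Start: joints at [71.941, 7.471, 85.268, -0, 87.261, -4.893], TCP at [136.647, 584.237, 231.292] pointing down, gripper open.
Joint ranges: [-169.43, 169.43], [-51.17, 129.36], [1.28, 143.12], [-76.62, 256.62], [0, 156.53], [-152.29, 152.29]. Speed limits (degrees/s): [136.94, 136.94, 159.86, 180, 180, 180].

## Interface

Orientations are given as [roll, pitch, yaw] about the fixed x, y, z axes, in that order (R = Rz(yaw) Ry(pitch) Rx(roll)).
In Python, from bench import sense, snapshot, order, finder gives the robot as it stands.
- The arm moves only by the tool send_rows, never from a script. Its argument "steps" is a list of rows, each a list of 2 entries, a list of its own where there are three numbers: the shift along the world's x, y, z in units of 30 mm (1.0 is 30 mm), then the turn, a rotation vector about the world's x, y, z in rad. In form: [[[dx, dy, dz], [wx, wy, wz]], ...]. A call has 1 to 10 rows; each row is the pose to reach, as a shift and turn from the pose commanded when the call began; what a row does not reach only later rows make up. A row lasts 1/8 s, in which the tool goes at most 62.5 mm and 10.7 degrees, less where a joint would pass 70% of its speed; a pose out of reach is approached as far as the arm can. A call with a gripper value outside its range is refused whole. "fingers" is the closure, from 0 (fully open) to 1 (shut), set as the call begins (left out, the last holds). The fingers move at their own pace and stop on an object; "squeeze" is the grip in N (left out, the last holds). Time passes only in rows, so rows that repeat a pose let the fingers close. It gives the time, the measured TCP pose, the force, the opening and the grip force at its end, in the units of the state.
- sense(): the state, without advancing time (a new reading comes with each control period).
- snapshot(name): name is "side" or "top"; returns a dict with "img" (384x512x3 uint8, red, green, blue), "K" (3x3 intrinsics, pixels), "k1" (the pictures are not rectified: a ray, as slopes to the right and down, at radius r is drawn at 1 + k1 r^2 times it, then the intrinsics apply), "pose" (4x4, takes a point from camera to world coordinates). Camera axes: x right, y up, looking along -z (the intrinsics and any distortion apply to the point x, -y, -z); pixel columns grow to the right and rows downward; lengths in mm; the calibration is good to about 2 mm. A picture is of the moment at which its call begins. There is no depth.
- order.hand_in(): hands the job in; it is judged then, once.
Trained networks look in the newest picture that a camera, given by its name, has taken for a name from the list of things; names that differ only in an ending like _2 or _b are one class to them, and where a whole thing is asked for, a point or a joint stands for the part that bears it (a point fixed in the world has none). Each returns a list of dicts, best first, with "confidence" (0 to 1); they miss things now and then, are a little off and sometimes report something else, mostly with a low value. They report only what shows in the picture. A call takes as long as a camera call.
- finder.find_in(label, camera): "box" ([left, top, width, height] as shares, 0 to 1, of the picture: columns of its width, rows of its height, round what is visible of it).
- finder.trace(label, camera): "mask" (384x512 bool, what is visible of it) and "box" ([left, top, width, height] as shares, 0 to 1, of the picture: columns of its width, rows of its height, round what is visible of it).
- finder.pinpoint(label, camera): "at" ([column, row] as shares, 0 to 1, of the picture: columns of its width, rows of its height: a listed point, or the origin of a listed thing).
The state is a dict: "time": time; "joint_pos": joint angles; "qd": joint speeds; "joint_efforts": joint torques, N m; "tool_pos": TCP position; "tcp_rot": TCP orientation; "ft_force": force on the tool from outside, world axes, zero at the start; "wrist_torque": the same for the moment, N m; "finger_gap": finger opening in mm; "grip_force": force on a finger pad.
Only numpy, scipy, OpenCV 4.12 (cv2) and the standard library are available. Lean on these libraries where they do the work, as an engineer would, in place of code of your own. Each camera call takes 0.05 s, during which the arm holds its last target. There are 200 camera calls.

## Working session

There is one attempt and no reset: what is moved stays moved. The work goes in short steps, Python scripts to look and compute and a tool call to move; the robot and the scene stay as the last step left them, time stands still between calls to the robot, and variables do not carry over. Pictures are saved under pics/ and viewed, at most 10 in all, crops included, and the job is handed in when it is done.

Besides the shell and the picture viewer there is one more tool, called after "Emit:" in YAML: its name, and indented under it one key for each argument. send_rows: Moves the arm, as the interface text tells. Its arguments: {"type":"object","properties":{"steps":{"type":"array"},"fingers":{"type":"number"},"squeeze":{"type":"number"}},"required":["steps"]}

```bash
mkdir -p pics
cat > h.py <<'E'
import numpy as np, cv2
from bench import sense, snapshot, order, finder
def ray(s,uv):
    K=np.array(s["K"]);d=cv2.undistortPoints(np.array([[uv]],float),K,np.array([s["k1"],0,0,0.]))[0,0]
    T=np.array(s["pose"]);v=T[:3,:3]@np.array([d[0],-d[1],-1]);return T[:3,3],v
def at_z(s,uv,z):
    o,v=ray(s,uv);return o+v*(z-o[2])/v[2]
def proj(s,P):
    T=np.array(s["pose"]);p=(np.array(P)-T[:3,3])@T[:3,:3];x=p[...,0]/-p[...,2];y=-p[...,1]/-p[...,2]
    f=1+s["k1"]*(x*x+y*y);K=np.array(s["K"]);return np.stack([K[0,0]*x*f+K[0,2],K[1,1]*y*f+K[1,2]],-1)
E
python3 - <<'E'
from h import *
print(sense())
ims=[]
for c in ("top","side"):
    s=snapshot(c);ims.append(s["img"]);print(c,s["K"],s["k1"],np.round(s["pose"],2))
    for n,z in (("hood_face",78),("left_button_top",62),("right_button_top",62),("small_pin_top",57),("station",0),("capacitor",0),("step_gauge",0),("clamp_knob",0),("spare_die",0),("parts_bin",0)):
        for r in finder.pinpoint(n,c)[:2]:
            uv=np.array(r["at"])*[512,384];print(n,round(r["confidence"],2),uv.round(1),at_z(s,uv,z).round(1))
    cv2.imwrite(f"pics/{c}0.png",s["img"][:,:,::-1])
E
```

```text
{'time': 0.0, 'joint_pos': array([ 7.19405939e+01,  7.51475036e+00,  8.53310533e+01, -1.19656143e-03,
        8.72612599e+01, -4.89217961e+00]), 'qd': array([ 0.04164135, -0.00011139, -0.0355746 ,  0.03492894, -0.1010457 ,
       -0.00776195]), 'joint_efforts': array([ 1.31646422e-03, -5.69411767e+01, -5.00555384e+01, -3.02343024e-04,
        1.46407768e-02, -3.04678326e-05]), 'tool_pos': array([136.47848806, 583.69563634, 230.23115976]), 'tcp_rot': array([-1.79893225e+02, -7.93974307e-03,  1.66832824e+02]), 'ft_force': array([-0.78213472, -1.32511931,  0.24651382]), 'wrist_torque': array([-0.0239578 ,  0.02924053, -0.01485019]), 'grip_force': 0.0, 'finger_gap': 85.60889301059984}
top [[466.10543943   0.         250.16784386]
 [  0.         466.10543943 189.75062594]
 [  0.           0.           1.        ]] 0.06618835658031184 [[-6.0000e-02  9.8000e-01 -2.1000e-01  2.9021e+02]
 [-1.0000e+00 -6.0000e-02  1.0000e-02 -1.5997e+02]
 [-0.0000e+00  2.1000e-01  9.8000e-01  9.2913e+02]
 [ 0.0000e+00  0.0000e+00  0.0000e+00  1.0000e+00]]
hood_face 0.74 [294.9 215. ] [ 421.7 -249.4   78. ]
ri
[... 386 characters left out ...]
159.3 256.7] [368.2  16.5   0. ]
side [[368.53692869   0.         250.90790408]
 [  0.         368.53692869 189.68796342]
 [  0.           0.           1.        ]] -0.0004947427185093163 [[-1.0000e+00 -0.0000e+00  3.0000e-02  5.0538e+02]
 [ 2.0000e-02 -6.9000e-01  7.3000e-01  4.5805e+02]
 [ 2.0000e-02  7.3000e-01  6.9000e-01  6.7273e+02]
 [ 0.0000e+00  0.0000e+00  0.0000e+00  1.0000e+00]]
hood_face 0.92 [276.2 167.1] [ 414.5 -254.9   78. ]
station 0.74 [249.3 188.7] [ 481.3 -259.     0. ]
capacitor 0.65 [257.3 221. ] [ 464.2 -143.6    0. ]
step_gauge 0.6 [221.7 218.7] [ 551.2 -151.9    0. ]
step_gauge 0.16 [244.9 190.3] [ 493.1 -252.8    0. ]
parts_bin 0.72 [305.6 274.5] [366.   10.8   0. ]
```

Run:
```python
import cv2
a=cv2.imread("pics/top0.png")[110:290,130:400];cv2.imwrite("pics/a.png",cv2.resize(a,None,fx=2.9,fy=2.9,interpolation=2))
a=cv2.imread("pics/side0.png")[100:290,150:400];cv2.imwrite("pics/b.png",cv2.resize(a,None,fx=3,fy=3,interpolation=2))
```

```text
(no output)
```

View pics/a.png

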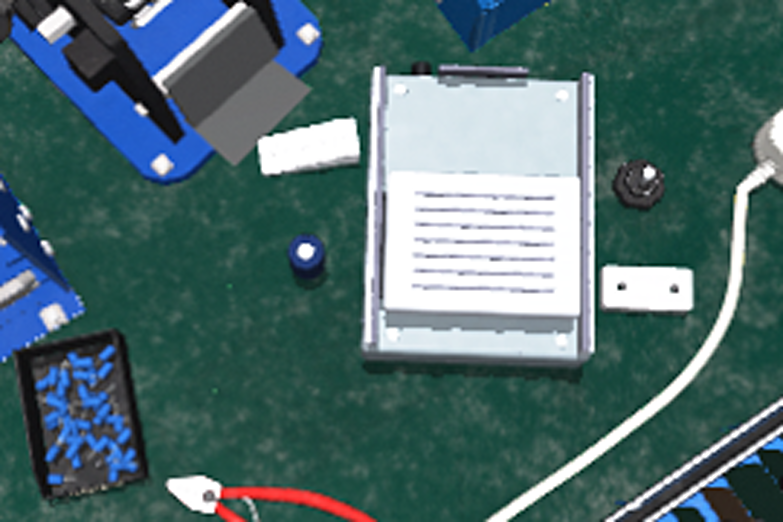

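View pics/b.png

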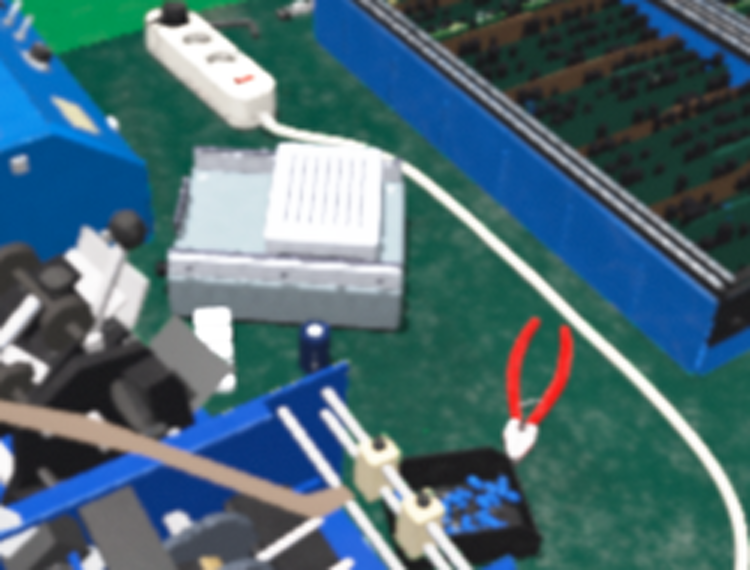

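The top view shows the station at crop (362–594, 66–363) with the hood at (385–580, 172–325), nearly closed. The side view agrees, with the hood at crop (265–385, 143–258). I'll fit the pose from the hood and station corners.

Run:
```python
from h import *
from scipy.optimize import least_squares
T=snapshot("top");S=snapshot("side")
tp=np.array([[385,308],[578,315],[580,180],[388,172]])/2.9+[130,110]
sp=np.array([[382,246],[382,150],[278,143],[265,240]])/3+[150,100]
L=np.array([[-81,62],[-81,-62],[9,-62],[9,62]])
def pts(p,L,z):
    c,s=np.cos(p[2]),np.sin(p[2]);return np.c_[L@np.array([[c,s],[-s,c]])+p[:2],np.full(len(L),z)]
f=lambda p,w=(1,1):np.r_[w[0]*(proj(T,pts(p,L,90.))-tp).ravel(),w[1]*(proj(S,pts(p,L,90.))-sp).ravel()]
for w in ((1,1),(1,0),(0,1)):
    r=least_squares(f,[490,-255,0],args=(w,),x_scale=[10,10,.1]);print(r.x.round(3),np.degrees(r.x[2]).round(2),r.fun.round(1))
for uv,z in (((365,350),50),((592,357),50),((377,70),74),((588,76),74),((366,345),74),((590,352),74)): print(uv,z,at_z(T,np.array(uv)/2.9+[130,110],z).round(1))
```

```text
[ 4.94642e+02 -2.57276e+02 -9.80000e-02] -5.59 [-1.   0.8  0.8  0.7  0.  -0.9 -0.7 -0.2 -1.  -0.5  0.1 -0.2  0.4  0.1
  0.1 -0.9]
[ 4.94825e+02 -2.57884e+02 -1.04000e-01] -5.94 [-0.9  0.4  0.9  0.7  0.4 -0.8 -0.3 -0.5 -0.  -0.   0.  -0.   0.  -0.
 -0.  -0. ]
[ 4.94460e+02 -2.55132e+02 -8.50000e-02] -4.87 [-0.   0.   0.   0.  -0.  -0.  -0.   0.  -0.5 -0.2 -0.1  0.   0.2  0.6
  0.5 -0.2]
(365, 350) 50 [ 400.8 -176.1   50. ]
(592, 357) 50 [ 387.  -323.1   50. ]
(377, 70) 74 [ 583.6 -196.    74. ]
(588, 76) 74 [ 570.2 -335.    74. ]
(366, 345) 74 [ 400.9 -176.5   74. ]
(590, 352) 74 [ 387.6 -317.7   74. ]
```

View pics/top0.png

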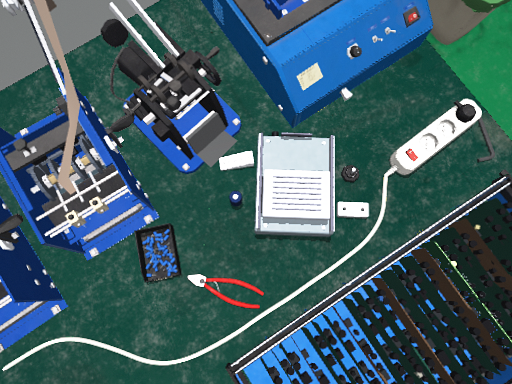

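View pics/side0.png

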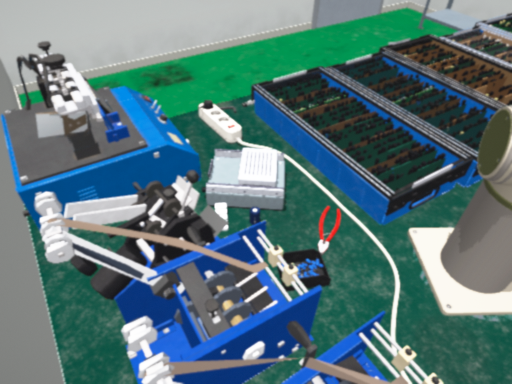

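The full views show tall reel and belt machines left of the station, with belt ends at about top (30,5) and side (50,225). I'll check their height before crossing.

Run:
```python
from h import *
T=snapshot("top");S=snapshot("side")
def tri(a,b):
    o1,v1=ray(T,a);o2,v2=ray(S,b);v1/=np.linalg.norm(v1);v2/=np.linalg.norm(v2)
    t=np.linalg.lstsq(np.c_[v1,-v2],o2-o1,rcond=None)[0];p,q=o1+t[0]*v1,o2+t[1]*v2;return ((p+q)/2).round(),np.linalg.norm(p-q).round()
print(tri((66,186),(265,268)),tri((38,5),(50,215)),tri((113,32),(105,280)),tri((100,203),(273,255)))
```

```text
(array([471., 126., 194.]), np.float64(7.0)) (array([739., 127., 308.]), np.float64(32.0)) (array([770.,  75., 104.]), np.float64(46.0)) (array([450.,  81., 164.]), np.float64(1.0))
```

Emit:
send_rows:
  steps:
    - [[0, 0, 1.5], [0, 0, 0]]
    - [[0, 0, 3], [0, 0, 0]]
    - [[0, 0, 4.5], [0, 0, 0.03]]
    - [[0, 0, 6], [0, 0, 0.06]]
    - [[0.7, -1.2, 6], [0, 0, 0.09]]
    - [[1.5, -2.4, 6], [0, 0, 0.134]]
    - [[2.2, -3.7, 6], [0, 0, 0.134]]
    - [[3, -5, 6], [0, 0, 0.134]]
    - [[3.8, -6.2, 6], [0, 0, 0.134]]
    - [[4.5, -7.4, 6], [0, 0, 0.134]]
  fingers: 1

```text
time: 2.55
tool_pos: [272.2, 361.0, 411.4]
tcp_rot: [180.0, 0.0, 174.5]
ft_force: [0.8, -0.1, 0.9]
finger_gap: 0.1
grip_force: 0.0
```

Emit:
send_rows:
  steps:
    - [[1, -1.2, 0], [0, 0, 0]]
    - [[2, -2.5, 0], [0, 0, 0]]
    - [[2.9, -3.8, 0], [0, 0, 0]]
    - [[3.7, -5.1, 0], [0, 0, 0]]
    - [[4.4, -6.4, 0], [0, 0, 0]]
    - [[4.9, -7.8, 0], [0, 0, 0]]
    - [[5.2, -9.2, 0], [0, 0, 0]]
    - [[5.3, -10.6, 0], [0, 0, 0]]
    - [[5.3, -12, 0], [0, 0, 0]]
    - [[5.1, -13.4, 0], [0, 0, 0]]

```text
time: 3.8
tool_pos: [424.5, -41.1, 411.3]
tcp_rot: [-180.0, 0.0, 174.5]
ft_force: [0.3, -0.2, -0.9]
finger_gap: -0.1
grip_force: 0.0
```

Emit:
send_rows:
  steps:
    - [[-0.3, -1.4, 0], [0, 0, 0]]
    - [[-0.6, -2.8, 0], [0, 0, 0]]
    - [[-0.9, -4.2, -0.7], [0, 0, 0]]
    - [[-1.2, -5.6, -2], [0, 0, 0]]
    - [[-1.52, -6.87, -3.5], [0, 0, 0]]
    - [[-1.52, -6.87, -5], [0, 0, 0]]
    - [[-1.52, -6.87, -6.5], [0, 0, 0]]
    - [[-1.52, -6.87, -8], [0, 0, 0]]
    - [[-1.52, -6.87, -9.2], [0, 0, 0]]
    - [[-1.52, -6.87, -10], [0, 0, 0]]

```text
time: 5.05
tool_pos: [378.2, -245.2, 109.3]
tcp_rot: [179.9, -0.1, 174.5]
ft_force: [-1.2, -1.1, -0.2]
finger_gap: -0.1
grip_force: 0.0
```

Run:
```python
from h import *
print({k:np.round(v,1) for k,v in sense().items() if k in("time","tool_pos","tcp_rot","ft_force")})
T=snapshot("top");S=snapshot("side")
a=T["img"][110:290,200:400];b=S["img"][100:280,180:380]
cv2.imwrite("pics/c.png",cv2.resize(np.hstack([a,b])[:,:,::-1],None,fx=2,fy=2,interpolation=2))
```

```text
{'time': np.float64(5.0), 'tool_pos': array([ 378.2, -245.2,  109.3]), 'tcp_rot': array([ 1.799e+02, -1.000e-01,  1.745e+02]), 'ft_force': array([-1.2, -1.1, -0.2])}
```

View pics/c.png

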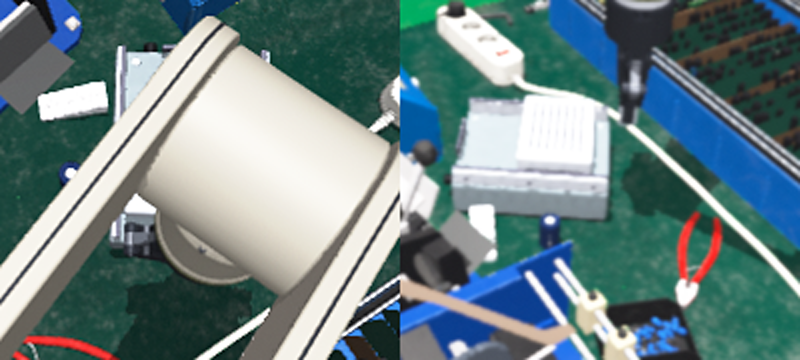

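The side view shows the shut fingers at crop (630,110), just in front of the hood face at (600,150). Next I'll descend and push.

Emit:
send_rows:
  steps:
    - [[0, 0, -0.7], [0, 0, 0]]
    - [[0, 0, -1.2], [0, 0, 0]]
    - [[0.4, -0.04, -1.2], [0, 0, 0]]
    - [[0.7, -0.07, -1.2], [0, 0, 0]]
    - [[1, -0.1, -1.2], [0, 0, 0]]
    - [[1.3, -0.125, -1.2], [0, 0, 0]]
    - [[1.6, -0.154, -1.2], [0, 0, 0]]
    - [[1.9, -0.18, -1.2], [0, 0, 0]]
    - [[2.2, -0.21, -1.2], [0, 0, 0]]
    - [[2.5, -0.24, -1.2], [0, 0, 0]]

```text
time: 6.4
tool_pos: [454.6, -253.2, 75.3]
tcp_rot: [-180.0, -0.0, 174.5]
ft_force: [-3.1, -0.6, 1.8]
finger_gap: 0.1
grip_force: 1.3
```

Emit:
send_rows:
  steps:
    - [[0.3, -0.03, 0], [0, 0, 0]]
    - [[0.5, -0.05, 0], [0, 0, 0]]
    - [[0.6, -0.06, 0], [0, 0, 0]]
    - [[0.7, -0.07, 0], [0, 0, 0]]

```text
time: 6.9
tool_pos: [475.1, -255.1, 75.2]
tcp_rot: [180.0, -0.0, 174.5]
ft_force: [-1.6, -1.1, 1.0]
finger_gap: -0.2
grip_force: 1.1
```

Emit:
send_rows:
  steps:
    - [[0.07, 0, 0], [0, 0, 0]]
    - [[0.1, -0.01, 0], [0, 0, 0]]
    - [[0.1, -0.01, 0], [0, 0, 0]]

```text
time: 7.28
tool_pos: [475.5, -255.1, 75.1]
tcp_rot: [180.0, -0.3, 174.5]
ft_force: [-16.2, 2.3, 11.0]
finger_gap: -0.2
grip_force: 8.1
```

Emit:
send_rows:
  steps:
    - [[-0.5, 0.05, 0], [0, 0, 0]]
    - [[-1, 0.1, 0], [0, 0, 0]]
    - [[-1.3, 0.13, 1], [0, 0, 0]]
    - [[-2, 0.2, 2.2], [0, 0, 0]]
    - [[-3, 0.3, 3.5], [0, 0, 0]]
    - [[-3.5, 0.35, 4], [0, 0, 0]]
    - [[-3.5, 0.35, 4], [0, 0, 0]]
    - [[-3.5, 0.35, 4], [0, 0, 0]]
  fingers: 0.4

```text
time: 8.28
tool_pos: [373.3, -244.7, 194.6]
tcp_rot: [180.0, 0.0, 174.5]
ft_force: [-1.5, -0.3, 0.2]
finger_gap: 51.2
grip_force: 0.0
```

Run:
```python
from h import *
print({k:np.round(v,1) for k,v in sense().items() if k in("time","tool_pos","tcp_rot","ft_force","finger_gap")})
T=snapshot("top");S=snapshot("side")
for c,s in (("top",T),("side",S)):
    for n,z in (("hood_face",78),("left_button_top",62),("right_button_top",62),("small_pin_top",57),("station",0)):
        for r in finder.pinpoint(n,c)[:2]:
            uv=np.array(r["at"])*[512,384];print(c,n,round(r["confidence"],2),uv.round(1),at_z(s,uv,z).round(1))
a=T["img"][110:250,230:370];b=S["img"][120:260,180:320]
cv2.imwrite("pics/d.png",cv2.resize(np.hstack([a,b])[:,:,::-1],(800,400),interpolation=2))
```

```text
{'time': np.float64(8.3), 'tool_pos': array([ 373.3, -244.7,  194.6]), 'tcp_rot': array([180. ,   0. , 174.5]), 'ft_force': array([-1.5, -0.3,  0.2]), 'finger_gap': np.float64(51.2)}
top left_button_top 0.42 [276.3 200.4] [ 454.3 -218.3   62. ]
side hood_face 0.61 [247.8 163.7] [ 485.9 -268.7   78. ]
side left_button_top 0.49 [264.1 180.3] [ 446.1 -223.2   62. ]
side right_button_top 0.46 [264.6 162.1] [ 441.1 -294.8   62. ]
side station 0.77 [248.7 189.9] [ 483.  -254.4    0. ]
```

View pics/d.png

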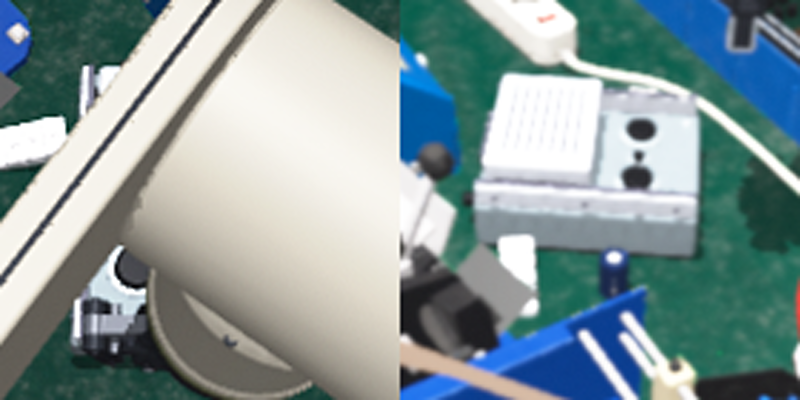

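The side view shows the hood fully back and both buttons open, at crop (636,177) and (641,129), with the pin between them. I'll measure the dark blobs.

Run:
```python
from h import *
S=snapshot("side");g=S["img"][155:192,250:282].max(2)
n,l,st,ce=cv2.connectedComponentsWithStats((g<75).astype(np.uint8))
for i in range(1,n):
    if st[i,4]>5:
        uv=ce[i]+[250,155];print(st[i],uv.round(1),at_z(S,uv,60 if st[i,4]>40 else 55).round(1))
```

```text
[10  8  9  6 41] [264.  165.1] [ 443.1 -284.6   60. ]
[ 9 24  8  6 45] [262.4 181.7] [ 450.2 -220.3   60. ]
```

Emit:
send_rows:
  steps:
    - [[1, -0.12, 0], [0, 0, 0]]
    - [[2, -0.24, -0.5], [0, 0, 0]]
    - [[2.47, -0.29, -1.5], [0, 0, 0]]
    - [[2.47, -0.29, -2.6], [0, 0, 0]]
    - [[2.47, -0.29, -3.5], [0, 0, 0]]
    - [[2.47, -0.29, -4], [0, 0, 0]]
    - [[2.47, -0.29, -4], [0, 0, 0]]

```text
time: 9.8
tool_pos: [446.4, -253.2, 74.4]
tcp_rot: [179.9, -0.1, 174.5]
ft_force: [-0.0, 0.7, 0.7]
finger_gap: 51.1
grip_force: 0.0
```

Run:
```python
from h import *
print({k:np.round(v,1) for k,v in sense().items() if k in("time","tool_pos","tcp_rot","ft_force","finger_gap")})
S=snapshot("side");b=S["img"][120:220,200:320]
cv2.imwrite("pics/e.png",cv2.resize(b[:,:,::-1],(720,600),interpolation=2))
```

```text
{'time': np.float64(9.8), 'tool_pos': array([ 446.4, -253.2,   74.4]), 'tcp_rot': array([ 1.799e+02, -1.000e-01,  1.745e+02]), 'ft_force': array([-0. ,  0.7,  0.7]), 'finger_gap': np.float64(51.1)}
```

View pics/e.png

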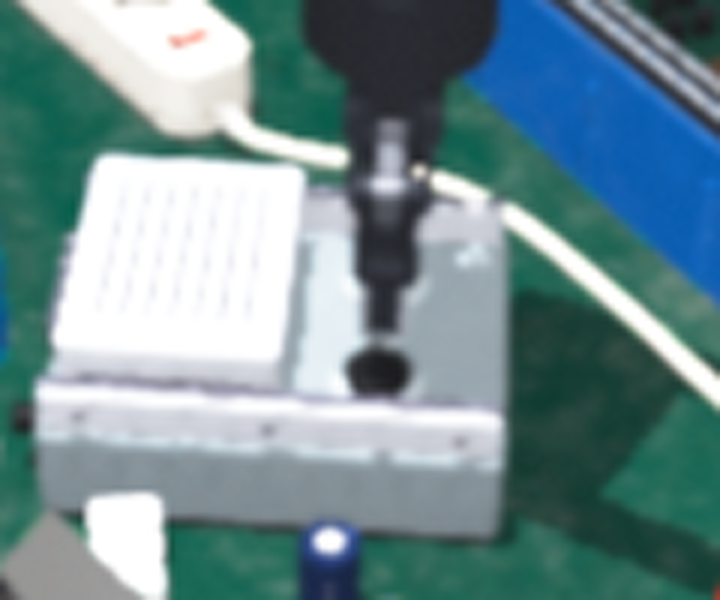

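The left fingertip is at crop (383,330), directly above the left button at (378,370). The alignment is good, so I'll descend slowly while watching the force.

Emit:
send_rows:
  steps:
    - [[0.03, 0, -0.2], [0, 0, 0]]
    - [[0.03, 0, -0.4], [0, 0, 0]]
    - [[0.03, 0, -0.5], [0, 0, 0]]
    - [[0.03, 0, -0.6], [0, 0, 0]]
    - [[0.03, 0, -0.6], [0, 0, 0]]

```text
time: 10.48
tool_pos: [448.0, -253.7, 57.3]
tcp_rot: [180.0, -0.0, 174.5]
ft_force: [-1.5, 1.1, 2.1]
finger_gap: 51.3
grip_force: 1.0
```

Emit:
send_rows:
  steps:
    - [[0, 0, -0.07], [0, 0, 0]]
    - [[0, 0, -0.13], [0, 0, 0]]
    - [[0, 0, -0.13], [0, 0, 0]]

```text
time: 10.85
tool_pos: [448.2, -253.8, 53.6]
tcp_rot: [-180.0, 0.0, 174.5]
ft_force: [-0.7, 0.5, 5.3]
finger_gap: 50.9
grip_force: 2.5
```

Run:
```python
from h import *
for i in range(4):
    s=sense();print(s["time"],s["tool_pos"].round(1),s["ft_force"].round(1),s["wrist_torque"].round(2));snapshot("side")
```

```text
10.85 [ 448.2 -253.8   53.6] [-0.7  0.5  5.3] [0.16 0.2  0.04]
10.9 [ 448.2 -253.7   53.6] [-1.7  1.3  4.7] [0.15 0.3  0.  ]
10.95 [ 448.2 -253.8   53.6] [-1.8  2.   5.8] [0.17 0.27 0.05]
11.0 [ 448.2 -253.7   53.6] [-1.3  1.   4.9] [0.19 0.24 0.02]
```

Emit:
send_rows:
  steps:
    - [[0, 0, -0.07], [0, 0, 0]]
    - [[0, 0, -0.13], [0, 0, 0]]
    - [[0, 0, -0.15], [0, 0, 0]]
    - [[0, 0, -0.15], [0, 0, 0]]

```text
time: 11.55
tool_pos: [448.3, -253.8, 50.5]
tcp_rot: [-180.0, 0.0, 174.5]
ft_force: [-7.9, 5.3, 18.9]
finger_gap: 51.4
grip_force: 9.8
```

Run:
```python
from h import *
F=[];M=[]
for i in range(6):
    s=sense();F.append(s["ft_force"]);M.append(s["wrist_torque"]);S=snapshot("side")
print(s["time"],np.mean(F,0).round(1),np.mean(M,0).round(2),s["tool_pos"].round(1))
b=S["img"][140:200,230:302]
cv2.imwrite("pics/f.png",cv2.resize(b[:,:,::-1],(720,600),interpolation=2))
```

```text
11.8 [-8.2  5.2 19.4] [ 0.92  1.37 -0.02] [ 448.3 -253.8   50.5]
```

View pics/f.png

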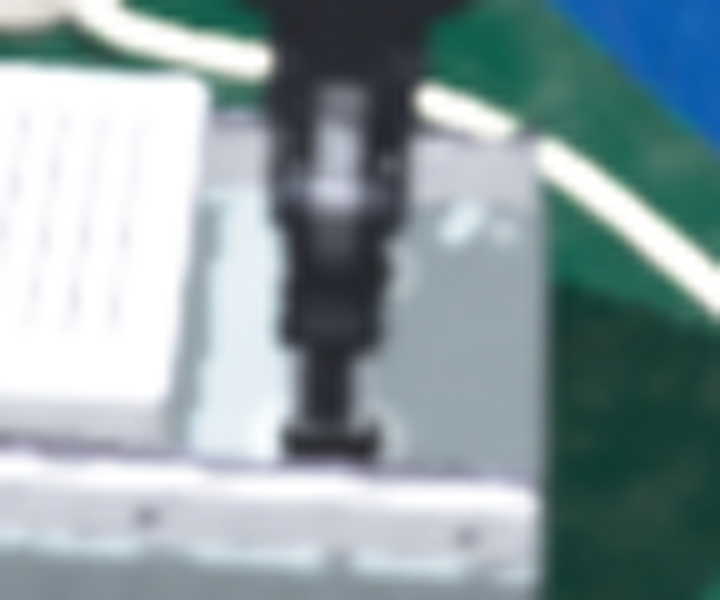

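The left cap is seen pressed under its fingertip at crop (330,440). The wrist moment shows the vertical load is centred within about 3 mm, so both buttons are bottomed. I'll hold, then rise.

Emit:
send_rows:
  steps:
    - [[0, 0, 0], [0, 0, 0]]
    - [[0, 0, 0], [0, 0, 0]]
    - [[0, 0, 0], [0, 0, 0]]
    - [[0, 0, 0], [0, 0, 0]]
    - [[0, 0, 0], [0, 0, 0]]
    - [[0, 0, 0], [0, 0, 0]]
    - [[0, 0, 0], [0, 0, 0]]
    - [[0, 0, 0], [0, 0, 0]]
    - [[0, 0, 0], [0, 0, 0]]
    - [[0, 0, 0], [0, 0, 0]]

```text
time: 13.1
tool_pos: [448.3, -253.8, 50.6]
tcp_rot: [-180.0, 0.0, 174.5]
ft_force: [-8.8, 5.7, 20.4]
finger_gap: 51.0
grip_force: 9.7
```

Emit:
send_rows:
  steps:
    - [[0, 0, 0], [0, 0, 0]]
    - [[0, 0, 0], [0, 0, 0]]
    - [[0, 0, 0], [0, 0, 0]]
    - [[0, 0, 0], [0, 0, 0]]
    - [[0, 0, 0], [0, 0, 0]]
    - [[0, 0, 0], [0, 0, 0]]
    - [[0, 0, 0], [0, 0, 0]]
    - [[0, 0, 0], [0, 0, 0]]

```text
time: 14.1
tool_pos: [448.3, -253.8, 50.5]
tcp_rot: [-180.0, 0.0, 174.5]
ft_force: [-7.9, 4.7, 18.9]
finger_gap: 51.3
grip_force: 9.7
```

Emit:
send_rows:
  steps:
    - [[0, 0, 0.2], [0, 0, 0]]
    - [[0, 0, 0.5], [0, 0, 0]]
    - [[0, 0, 1], [0, 0, 0]]
    - [[0, 0, 2], [0, 0, 0]]
    - [[-0.7, 0, 3], [0, 0, 0]]
    - [[-1.7, 0.2, 4], [0, 0, 0]]
    - [[-2.5, 0.3, 4.5], [0, 0, 0]]
    - [[-2.5, 0.3, 4.5], [0, 0, 0]]
    - [[-2.5, 0.3, 4.5], [0, 0, 0]]

```text
time: 15.22
tool_pos: [373.3, -244.7, 183.9]
tcp_rot: [-180.0, 0.0, 174.5]
ft_force: [-0.2, 0.3, 0.1]
finger_gap: 51.2
grip_force: 0.0
```

Run:
```python
from h import *
s=sense();print(s["time"],s["tool_pos"].round(1),s["ft_force"].round(1))
S=snapshot("side");b=S["img"][120:220,190:310]
cv2.imwrite("pics/g.png",cv2.resize(b[:,:,::-1],(720,600),interpolation=2))
```

```text
15.225 [ 373.3 -244.7  183.9] [-0.2  0.3  0.1]
```

View pics/g.png

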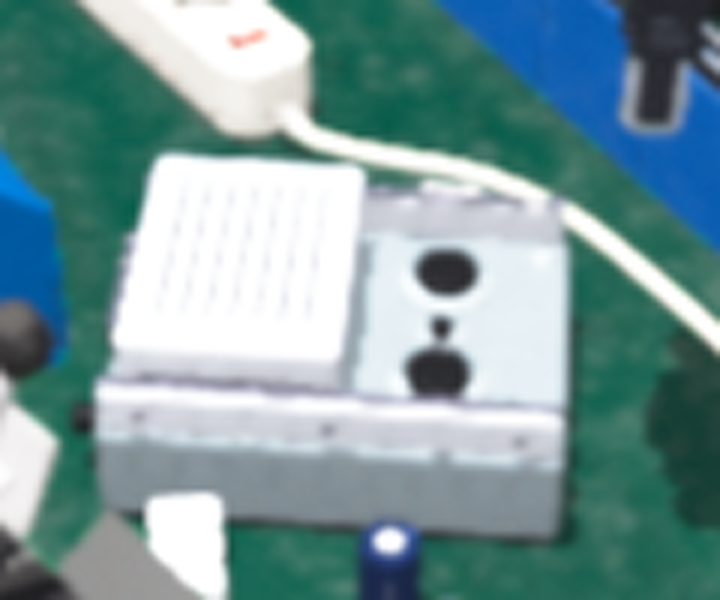

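The hood is still fully back, both buttons at crop (447,270) and (438,370) are up again, and the tool is clear of everything.

```bash
python3 -c "
from bench import order
print(order.hand_in())"
```

```text
the job is handed in; nothing more can be done
None
```

The hood is fully back, and both buttons were held bottomed together for about 2.7 s and then released. The last picture shows both buttons up and the hood open with the arm clear, and the job is handed in (no verdict was returned).

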